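# Show where the bridge goes and which pot it is made from

### The arm

A 6-joint arm with a two-finger parallel gripper is mounted at the origin on the work surface. World frame = base frame: x ahead of the robot, y to its left, z up, the work surface at z = 0. Lengths are in mm, angles in rad, forces in N, time in s.
With the tool pointing down it reaches from about 325 to 875 mm from the base axis. Payload 4.4 kg.
Tool frame: the origin (TCP) lies on the centre line of the jaws, within the pads' length; the fingertips stand ahead of it and the grasp point (between the pads) lies 6 mm ahead of it (ctrl.tcp_to_tips is the z of the fingertips in the tool frame, in mm); z points along the fingers, y is the direction in which the jaws open and shut (so a half turn about z gives the same grasp; the last joint's range is limited). The gripper opens to 85 mm and grips with 20 to 120 N. Pads are 22 mm wide; open, the fingers measure 114 mm over their backs; the gripper's body (76 mm by 85 mm) begins 54 mm behind the grasp point. The pads swing forward as they close: fully open they stand 13 mm farther back than shut.
Start: joints at [-1.365, 0.207, 1.542, -0, 1.393, -0.15], TCP at [200.822, -538.793, 256.282] pointing down, gripper open.
Joint ranges: [-2.73, 2.73], [-0.86, 2.22], [0.23, 2.46], [-1.11, 4.25], [0.08, 2.63], [-2.82, 2.82]. Speed limits (rad/s): [2.79, 2.79, 3.14, 3.14, 3.14, 3.14].

### API

Orientations are given as a 3x3 rotation matrix whose columns are the frame's x, y, z axes.
In Python, from plant import ctrl, sensors, optics gives the robot as it stands. Calls block until the motion is done:
- ctrl.move_ptp(position, orientation): joint-space move of the TCP to a pose.
- ctrl.move_l(position, rot=None, vel=150, threshold=None): straight line of the TCP; rot=None keeps the orientation; vel is the mean speed in mm/s. With threshold (N) it stops when the force on the tool has changed by that much, and returns True; else False.
- ctrl.set_joints(angles): joint-space move.
- ctrl.gripper_to(opening, force=None): finger opening in mm; force is the grip in N (None keeps the last); returns when the fingers have stopped.
- ctrl.hold(seconds).
- ctrl.solve_ik(position, orientation): joint angles nearest the present ones, or None.
- sensors.read_state(): the state.
- optics.grab_frame(name): name is "scene" or "top"; returns (picture, depth): 420x560x3 uint8, red, green, blue; 420x560 float32, mm along the optical axis (not along the pixel's ray), 0 where there is no reading.
- optics.camera_params(name): a dict with "mtx" (3x3 intrinsics, pixels), "R" (3x3) and "t" (3): a world point X has camera coordinates R X + t. Camera axes: x right, y down, z forward; pixel columns grow to the right and rows downward; lengths in mm; the calibration is good to about 2 mm. A picture is of the moment at which its call begins. camera_params takes no time and is no camera call.
A pose or a line that the arm cannot do raises ctrl.MotionError and nothing moves.
- ctrl.finish_job(): hands the job in, once; it reports no verdict.
The state is a dict: "t": time; "q": joint angles; "qvel": joint speeds; "tau": joint torques, N m; "eef_pos": TCP position; "eef_rot": TCP orientation; "force": force on the tool from outside, world axes, zero at the start; "wrist_torque": the same for the moment, N m; "grip_width": finger opening in mm.
Only numpy, scipy, OpenCV 4.12 (cv2) and the standard library are available. Lean on these libraries where they do the work, as an engineer would, in place of code of your own. Each camera call takes 0.05 s, during which the arm holds its last target.

### The job

Show a trainee at the dental bench the next job, by pointing and without touching anything: bring the fingertips just above the gap in the row of teeth of the jaw cast that has teeth missing, pointing down at it, and hold there for about two seconds. Then point the same way at the middle of the lid of the wide, low pot (not the tall jar or the little narrow one), hold for about two seconds, and finish there, still pointing at it. Touch, move and lift nothing.

Things in the scene. Friction and masses are not known exactly. Their poses are not given: they have to be found in the camera images.
- gap (a point): Middle of the gap in the tooth row of the incomplete jaw cast, at the level of the chewing surfaces of the neighbouring teeth (35 mm above the bench). Three neighbouring side teeth are missing there: the gap is about 25 mm long along the row, with only bare pink gum ridge, 9 mm below this point, between a front tooth and the last back tooth. Site axes are the cast's; z is up.
- gap_cast: The incomplete jaw cast, loose: white plaster foot about 76 x 72 mm, 16 mm high, with a pink gum ridge and a horseshoe of ivory teeth, 36 mm high in all. Origin: middle of its underside. x points from the front teeth to the open back of the horseshoe, y to the side with the gap; z up. The gap's middle lies at about x = -7, y = +23 mm. It may be turned any way.
- full_cast: The other jaw cast, loose, alike in size, colours and axes but with all 14 teeth. Leave alone.
- squat_lid (a point): Middle of the top of the flat white lid of the wide, low pot, 36 mm above the bench; z up.
- squat_pot: The wide, low pot, loose: round, 64 mm across, 36 mm high, pale body with white lid. Origin: middle of its underside, z up.
- tall_jar: Tall jar, loose, 56 mm across, 92 mm high, same materials. Origin: middle of its underside. Leave alone; pass above it.
- small_jar: Little narrow jar, loose, 32 mm across, 44 mm high, same materials. Origin: middle of its underside. Leave alone.
- carver: Thin steel double-ended carving instrument lying flat, loose, 150 mm long along its x, 9 mm thick. Origin: its middle, on the bench. Leave alone.
There are look-alikes about, which are no part of the job. Leave any green or purple look-alike of the gap_cast alone.

How it is judged:
By the outcome, as a careful person would: the job done as asked, in the order asked, and still so for the second after the job is handed in, with the robot touching nothing.
It also fails if it takes over 42 s, if anything falls off the work surface, if the arm or the gripper's body presses on something with over 40 N, if the wrist force passes 120 N, or if a joint passes its speed limit or range.

## Working session

There is one attempt and no reset: what is moved stays moved. The work goes in short steps, each a Python script; the robot and the scene stay as the last script left them, time stands still between calls to the robot, and variables do not carry over. Pictures are saved under pics/ and viewed, and the job is handed in when it is done.

```bash
mkdir -p pics; ls; python3 - <<'E'
from plant import ctrl,sensors,optics
import cv2,numpy as np
for n in("scene","top"):
    p,d=optics.grab_frame(n); cv2.imwrite(f"pics/{n}0.png",p[:,:,::-1]); np.savez(f"{n}0.npz",p=p,d=d)
    c=optics.camera_params(n); print(n,c['mtx'],c['R'],c['t'],-c['R'].T@c['t'])
print(ctrl.tcp_to_tips,sensors.read_state())
E
```

```text
pics
scene [[455.91286472   0.         277.66483599]
 [  0.         455.91286472 203.40018237]
 [  0.           0.           1.        ]] [[-0.22764683  0.97373735  0.00353568]
 [ 0.68998658  0.16386967 -0.70502855]
 [-0.68709202 -0.15805794 -0.70917011]] [ 129.14029288 -284.1522996  1231.4730354 ] [1071.5949435   115.45931355  672.53178773]
top [[395.79720739   0.         273.36416133]
 [  0.         395.79720739 209.13566895]
 [  0.           0.           1.        ]] [[ 0.00987549 -0.99914725  0.04009047]
 [-0.99566951 -0.01353153 -0.09197349]
 [ 0.09243754 -0.03900858 -0.99495409]] [-37.18612504 499.46124185 660.0442063 ] [436.65269823  -4.64855662 704.14168058]
25.0 {'t': 0.1, 'q': array([-1.36450057e+00,  2.07365878e-01,  1.54281917e+00,  3.63931264e-06,
        1.39354314e+00, -1.50515664e-01]), 'qvel': array([ 0.00187142, -0.00160788, -0.00254226,  0.00010953, -0.00058846,
        0.00072767]), 'tau': array([-1.35817254e-05, -3.84093761e+01, -2.92550504e+01, -1.19801462e-04,
        4.86150777e-03, -9.68184935e-06]), 'eef_pos': array([ 200.68878358, -538.15062242,  255.2203617 ]), 'eef_rot': array([[ 9.37015613e-01,  3.49287206e-01, -4.33926745e-04],
       [ 3.49287326e-01, -9.37013336e-01,  2.09098510e-03],
       [ 3.23759198e-04, -2.11085080e-03, -9.99997720e-01]]), 'force': array([-0.73769808, -1.10824613,  0.06847323]), 'wrist_torque': array([ 0.01209435, -0.02524342, -0.0435027 ]), 'grip_width': 85.79496726861886}
```

View pics/top0.png

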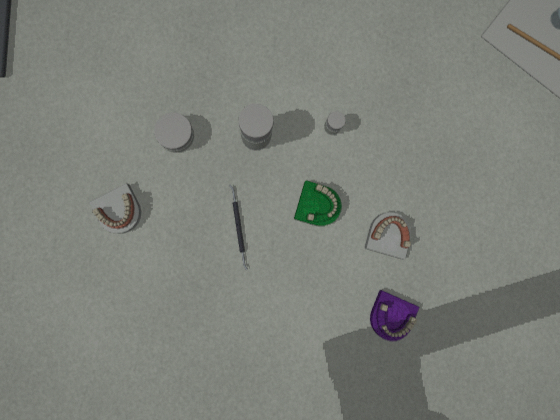

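View pics/scene0.png

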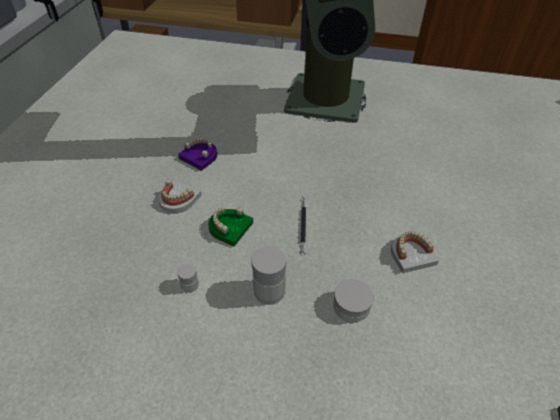

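The top view shows white and pink casts at (117,210) and (390,235), with green (318,204) and purple (393,316) look-alikes. The lids are at (174,130) wide, (257,120) tall and (336,120) small. I'll enlarge both white casts to see which one has the gap.

```bash
python3 - <<'E'
import cv2,numpy as np
t=np.load("top0.npz")['p'][:,:,::-1];s=np.load("scene0.npz")['p'][:,:,::-1]
def c(i,u,v,h=32): return cv2.resize(i[v-h:v+h,u-h:u+h],(390,290) if 0 else (300,300),interpolation=cv2.INTER_CUBIC)
cv2.imwrite("pics/crop1.png",np.vstack([np.hstack([c(t,117,210),c(t,390,235)]),np.hstack([c(s,415,250),c(s,178,195)])]))
E
```

```text
(no output)
```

View pics/crop1.png

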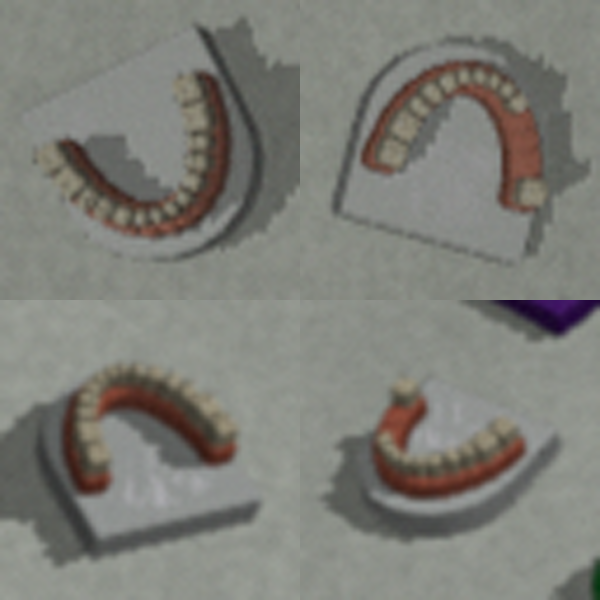

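The gap cast is the one at top (390,235): bare ridge on its right arm, between teeth near (404,225) and (407,243). The cast at (117,210) has all its teeth. Next I'll measure the gap in several ways, and the lid.

```bash
cat > h.py <<'E'
import cv2,numpy as np
from plant import ctrl,sensors,optics
T=np.load("top0.npz");S=np.load("scene0.npz")
def ray(n,u,v,z):
    c=optics.camera_params(n);o=-c['R'].T@c['t'];d=c['R'].T@np.linalg.solve(c['mtx'],[u,v,1.]);return o+d*(z-o[2])/d[2]
def dep(n,u,v,d):
    c=optics.camera_params(n);z=d[int(round(v)),int(round(u))];return c['R'].T@(np.linalg.solve(c['mtx'],[u,v,1.])*z-c['t'])
def proj(n,X):
    c=optics.camera_params(n);x=c['mtx']@(c['R']@np.array(X)+c['t']);return x[:2]/x[2]
def cloud(n,d):
    c=optics.camera_params(n);v,u=np.mgrid[:420,:560];r=np.stack([u,v,np.ones_like(u)],-1)@np.linalg.inv(c['mtx']).T*d[...,None]
    return (r-c['t'])@c['R']
E
python3 - <<'E'
from h import *
R=lambda n,u,v,z:ray(n,u,v,z).round(1)
f=lambda x,y,U,V,px=0,py=0:(U-32+(x-px+.5)*64/300-.5,V-32+(y-py+.5)*64/300-.5)
g=lambda x,y:f(x,y,390,235,300,0); h=lambda x,y:f(x,y,178,195,300,300)
for nm,x,y,z in [("fronttooth",518,103,35),("backtooth",531,190,35),("ridge",522,145,26),("BL",338,211,16),("BR",517,262,16)]: print(nm,np.round(g(x,y),1),R("top",*g(x,y),z),dep("top",*g(x,y),T['d']).round(1))
for nm,x,y,z in [("backtooth",405,388,35),("fronttooth",386,452,35),("ridge",397,418,26)]: print("S",nm,np.round(h(x,y),1),R("scene",*h(x,y),z),dep("scene",*h(x,y),S['d']).round(1))
# foot / pink from clouds, tops of lids
C=cloud("top",T['d']);D=cloud("scene",S['d'])
for n,P,boxs in (("top",C,[(150,200,105,160),(235,280,100,155),(322,350,105,140)]),("scene",D,[(330,378,278,325),(248,290,245,305),(175,202,260,296)])):
  for a,b,c,d in boxs:
    p=P[c:d,a:b].reshape(-1,3);p=p[p[:,2]>15];top=np.percentile(p[:,2],90);q=p[abs(p[:,2]-top)<4]
    (cx,cy),r=cv2.minEnclosingCircle(q[:,:2].astype(np.float32)); print(n,"lid",round(top,1),q[:,:2].mean(0).round(1),np.round((cx,cy,2*r),1),len(q))
for n,P,(a,b,c,d),im in (("top",C,(358,422,200,265),T['p']),("scene",D,(150,210,170,220),S['p'])):
    hs=cv2.cvtColor(im,cv2.COLOR_RGB2HSV)[c:d,a:b].reshape(-1,3);p=P[c:d,a:b].reshape(-1,3)
    k=(p[:,2]>10)&~((hs[:,0]>110)&(hs[:,0]<165)&(hs[:,1]>120))
    r=cv2.minAreaRect(p[k][:,:2].astype(np.float32));print(n,"cast",r,np.percentile(p[k][:,2],[5,50,99]).round(1)); print(cv2.boxPoints(r).round(1).tolist())
E
```

```text
fronttooth [404.1 224.6] [ 475.3 -255.7   35. ] [ 475.3 -256.2   33.5]
backtooth [406.9 243.1] [ 443.6 -259.8   35. ] [ 443.6 -260.8   32.2]
ridge [405.  233.5] [ 460.2 -260.2   26. ] [ 460.4 -261.7   22.1]
BL [365.7 247.6] [ 435.2 -193.9   16. ] [ 435.2 -195.    11.7]
BR [403.9 258.5] [ 416.9 -261.2   16. ] [ 416.8 -263.1   10.7]
S backtooth [168.  181.4] [ 443.8 -262.    35. ] [ 447.2 -259.9   38.5]
S fronttooth [164. 195.] [ 483.6 -253.9   35. ] [ 483.  -254.3   34.4]
S ridge [166.3 187.8] [ 454.1 -263.    26. ] [ 455.9 -261.9   28. ]
top lid 36.2 [632.  143.3] [632.2 143.5  63.5] 1054
top lid 91.7 [634.6   1. ] [635.3   0.8  56.1] 936
top lid 43.7 [ 654.4 -137.8] [ 654.5 -138.6   32.3] 251
scene lid 37.7 [634.1 142.8] [633.3 143.4  64.9] 1007
scene lid 93.3 [6.374e+02 6.000e-01] [6.362e+02 1.000e-01 5.750e+01] 780
scene lid 45.7 [ 656.4 -138.1] [ 655.5 -138.1   33. ] 230
top cast ((466.1261291503906, -140.8561553955078), (266.7751770019531, 80.72052764892578), 85.37506866455078) [12.3 14.9 35.1]
[[415.1000061035156, -270.6000061035156], [495.6000061035156, -277.1000061035156], [517.0999755859375, -11.199999809265137], [436.70001220703125, -4.599999904632568]]
scene cast ((733.6136474609375, -56.39802551269531), (754.2327880859375, 87.33114624023438), 32.911563873291016) [13.7 18.6 38.3]
[[393.29998779296875, -224.60000610351562], [440.70001220703125, -298.0], [1073.9000244140625, 111.80000305175781], [1026.5, 185.1999969482422]]
```

```bash
python3 - <<'E'
from h import *
C=cloud("top",T['d']);D=cloud("scene",S['d'])
for n,P,d,im in (("top",C,T['d'],T['p']),("scene",D,S['d'],S['p'])):
    hs=cv2.cvtColor(im,cv2.COLOR_RGB2HSV)
    k=(d>0)&(np.hypot(P[...,0]-462,P[...,1]+238)<55)&(P[...,2]>9)&(P[...,2]<45)&~((hs[...,0]>110)&(hs[...,0]<165)&(hs[...,1]>100))
    m=max(((cv2.connectedComponents(k.astype(np.uint8))[1]==i) for i in range(1,cv2.connectedComponents(k.astype(np.uint8))[0])),key=np.sum)
    p=P[m];r=cv2.minAreaRect(p[:,:2].astype(np.float32));print(n,r,m.sum())
    o=np.array(r[0]);a=np.deg2rad(r[2])
    ax=[np.array([np.cos(a+i*np.pi/2),np.sin(a+i*np.pi/2)]) for i in range(4)];x=max(ax,key=lambda v:v@[-.965,.262]);y=np.array([-x[1],x[0]])
    print("x",x,"y",y,"gap",o-7*x+23*y)
    pk=m&((hs[...,0]<12)|(hs[...,0]>170))&(hs[...,1]>90)
    q=(P[pk][:,:2]-o)@np.c_[x,y];s=(q[:,1]>8)&(abs(q[:,0]+7)<8);print("pink near gap local",q[s].mean(0).round(1),P[pk][s].mean(0).round(1),s.sum())
g=np.array([461.5,-261,35])
for n,I in(("top",T['p']),("scene",S['p'])):
    u=proj(n,g);print(n,u)
    h=25;a,b=np.round(u).astype(int);c=cv2.resize(I[b-h:b+h,a-h:a+h,::-1],(400,400),interpolation=cv2.INTER_CUBIC)
    cv2.drawMarker(c,tuple(int(v) for v in ((u-[a-h,b-h]+.5)*8)),(255,0,0),0,20,2)
    cc=c if n=="top" else np.hstack([cc,c])
cv2.imwrite("pics/gapmark.png",cc)
E
```

```text
top ((461.04541015625, -238.47366333007812), (72.4683837890625, 75.4779052734375), 74.87161254882812) 1572
x [-0.96534344  0.26098282] y [-0.26098282 -0.96534344] gap [ 461.8002093  -262.50344232]
pink near gap local [-7.4 20.1] [ 462.9 -259.8   23. ] 81
scene ((461.4852600097656, -240.03887939453125), (73.20565032958984, 77.58454132080078), 72.93115997314453) 934
x [-0.95595279  0.29352048] y [-0.29352048 -0.95595279] gap [ 461.42595848 -264.08043682]
pink near gap local [-5.3 20.3] [ 460.6 -261.    26.2] 30
top [407.35788031 232.64341815]
scene [165.03976403 187.1537361 ]
```

View pics/gapmark.png

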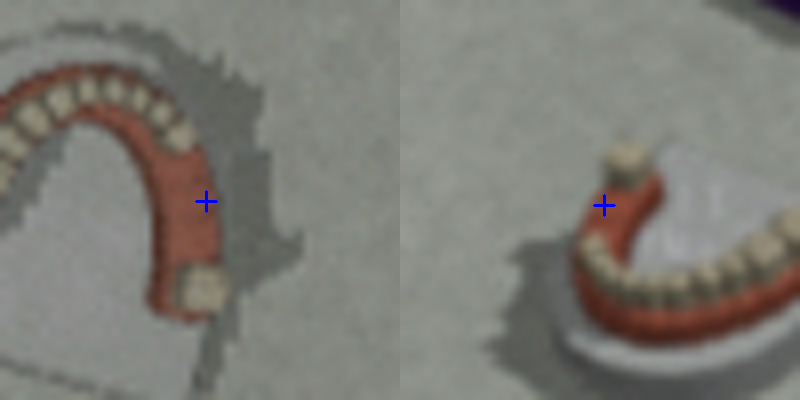

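Both views agree on the gap at about (461.5, -261.5, 35), and the foot measures 75 x 72 mm as specified. The lid is at about (632.7, 143.4, 36) and 64 mm across. I'll close the fingers and move above the gap.

```bash
python3 - <<'E'
from h import *
ctrl.gripper_to(0); print(ctrl.tcp_to_tips, sensors.read_state()['grip_width'])
tt=ctrl.tcp_to_tips
a=np.arctan2(-261.5,461.5)
x=np.array([np.cos(a),np.sin(a),0]);z=np.array([0,0,-1.]);R=np.c_[x,np.cross(z,x),z]
print(ctrl.solve_ik([461.5,-261.5,160],R))
ctrl.move_ptp([461.5,-261.5,160],R)
ctrl.move_l([461.5,-261.5,35+16+tt],vel=100)
s=sensors.read_state();print(s['t'],s['eef_pos'],s['eef_rot'][:,2],s['force'],s['q'])
for n in("scene","top"):
    p,d=optics.grab_frame(n); u=(165,187) if n=="scene" else (407,232)
    c=cv2.resize(p[max(0,u[1]-60):u[1]+60,u[0]-60:u[0]+60,::-1],(400,400),interpolation=cv2.INTER_CUBIC)
    cc=c if n=="scene" else np.hstack([cc,c])
cv2.imwrite("pics/gap1.png",cc)
E
```

```text
25.0 0.17942695201685588
[-6.78752774e-01  2.14049171e-01  1.74520042e+00 -4.44089210e-16
  1.18234306e+00  1.40756522e+00]
3.3167 [ 462.02283954 -261.98092907   76.66251156] [ 1.11888547e-03 -9.12537497e-04 -9.99998958e-01] [-0.35530867  0.3958656   1.0944394 ] [-6.78836431e-01  3.35774105e-01  1.79374045e+00 -9.08538151e-06
  1.01063430e+00  1.40757379e+00]
```

View pics/gap1.png

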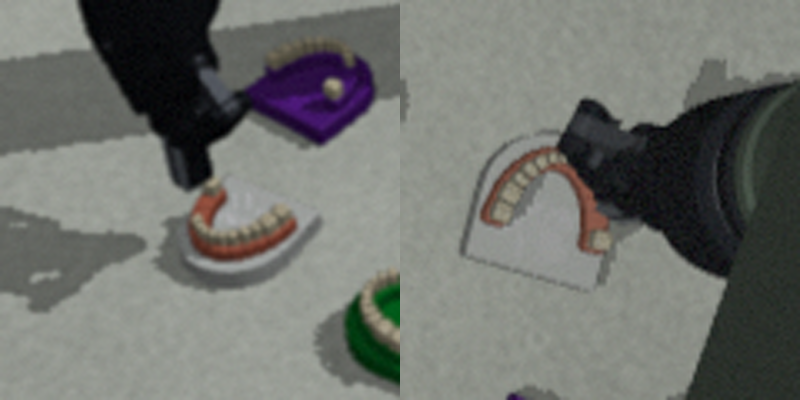

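The fingertips (scene about (162,183)) sit directly above the bare ridge, just in front of the last tooth, and touch nothing. I'll check the tip against its projected position, lower to about 8 mm above the gap, hold, and go on to the lid.

```bash
python3 - <<'E'
from h import *
print("tip proj",proj("scene",[462,-262,51.7]))
tt=25
ctrl.move_l([461.3,-261.2,35+8+tt],vel=60)
s=sensors.read_state();print(s['t'],s['eef_pos'],s['force'])
p,d=optics.grab_frame("scene");cv2.imwrite("pics/gap2.png",cv2.resize(p[137:237,105:225,::-1],(720,600),interpolation=cv2.INTER_CUBIC))
ctrl.hold(2.3)
s=sensors.read_state();print(s['t'],s['eef_pos'],s['force'])
E
```

```text
tip proj [163.05492414 181.18850851]
3.7 [ 460.88103945 -260.80542793   67.50617867] [ 0.6910473  -0.26292687  0.13906692]
6.05 [ 461.30030948 -261.19024298   67.99382111] [ 0.47655083 -0.74621112  0.58061247]
```

View pics/gap2.png

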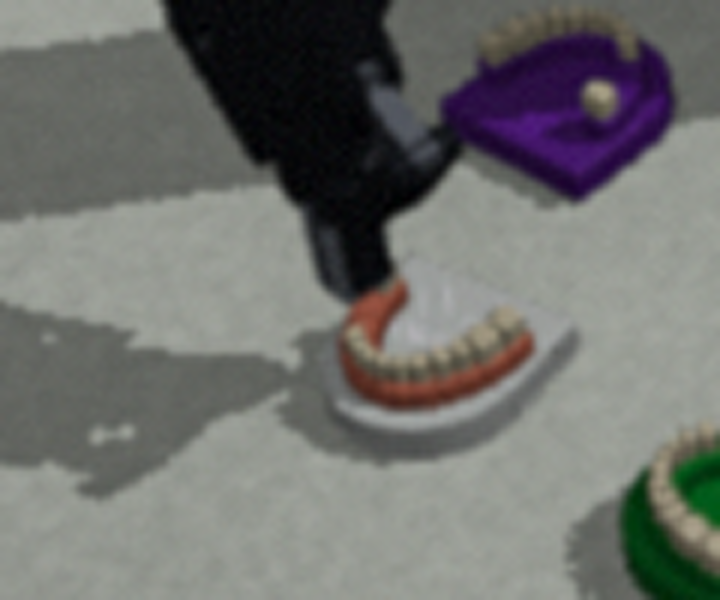

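The tip (about (163,187)) is over the gap, between the front tooth and the back tooth, with no contact, and it held 2.3 s. Next is the lid, travelling high.

```bash
python3 - <<'E'
from h import *
tt=25
ctrl.move_l([461.3,-261.2,220],vel=150)
L=np.array([632.7,143.4]);a=np.arctan2(L[1],L[0])
x=np.array([np.cos(a),np.sin(a),0]);z=np.array([0,0,-1.]);R=np.c_[x,np.cross(z,x),z]
ctrl.move_ptp([*L,220],R)
ctrl.move_l([*L,36+16+tt],vel=120)
ctrl.move_l([*L,36+8+tt],vel=50)
s=sensors.read_state();print(s['t'],s['eef_pos'],s['force'])
ctrl.hold(2.4)
s=sensors.read_state();print(s['t'],s['eef_pos'],s['eef_rot'][:,2],s['force'])
print(proj("scene",[*L,44]),proj("scene",[*L,36]))
p,d=optics.grab_frame("scene");cv2.imwrite("pics/lid1.png",p[:,:,::-1]);np.savez("scene1.npz",p=p,d=d)
p,d=optics.grab_frame("top");cv2.imwrite("pics/lid1t.png",p[:,:,::-1])
E
```

```text
10.4833 [632.25786553 143.36396529  68.55192237] [-0.00531881 -0.5194477   0.10499542]
12.8833 [632.71808785 143.40625783  69.01937314] [ 4.80153166e-05 -4.74427660e-06 -9.99999999e-01] [0.01972692 0.48201621 0.44243608]
[354.3156717  292.31428911] [353.71750058 295.07562641]
```

View pics/lid1.png

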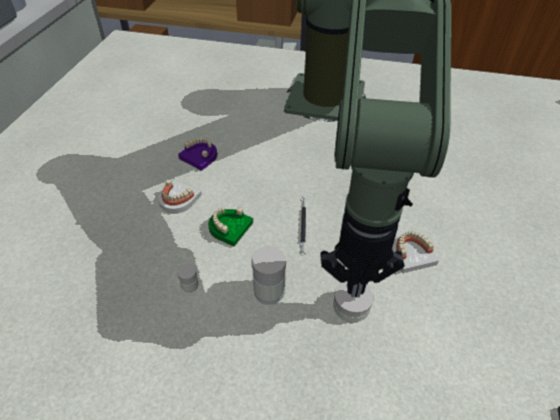

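View pics/lid1t.png

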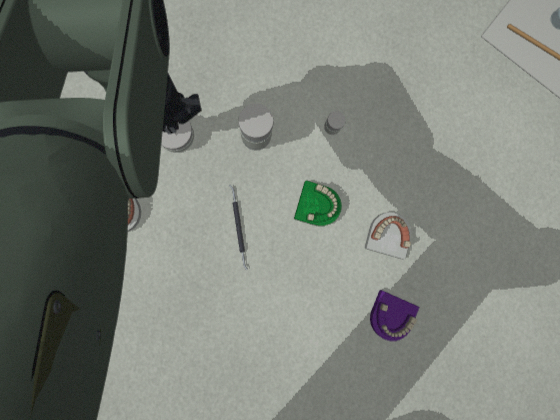

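The fingertips point at the middle of the wide lid (scene about (354,292)). The jars, carver and casts are where they were, and the force on the tool is about zero.

```bash
python3 - <<'E'
from plant import ctrl,sensors
ctrl.finish_job(); s=sensors.read_state(); print(s['t'],s['eef_pos'],s['force'])
E
```

```text
the job is handed in; nothing more can be done
the job is handed in; nothing more can be done
```

I pointed at both places in the order asked and handed the job in at about 13 s, with the fingers closed and still pointing at the lid.

- **Gap:** the fingertips held about 8 mm above the gap in the incomplete white cast for 2.3 s, at (461.3, -261.2). My estimates of the gap's position, from both cameras, agreed to about 3 mm.
- **Lid:** after crossing with the fingertips about 195 mm above the bench, they held about 8 mm above the middle of the wide, low pot's lid for 2.4 s, at (632.7, 143.4).

**Last checks:** the tool pointed straight down, and the force on it stayed at noise level (under about 1.2 N) at every reading. In the last pictures everything in view stood where it began. The full cast and part of the pot were hidden by the arm in the top view, but the scene camera showed both in place. No check failed. I could not read the state after handing in, so the final second was not checked.

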